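Shut the marked torch-gas valve under its sliding cover

TASK

Closing time at the jeweller's bench: push the flat cover of the grey gas box straight back, away from the robot, until it meets the stop, so that the two valves are uncovered. Then push the marked handle, the one that ends in a round disc, clockwise a quarter turn until it is fully shut, and leave the plain bar handle as it is. Only push with the fingers: do not lift the cover, and do not disturb the things standing around the box.

Things in the scene. Friction and masses are not known exactly. Their poses are not given: they have to be found in the camera images.
- gasbox: Fixed grey steel gas box, 341 mm long (x), 320 mm wide (y). Origin: on the table under the centre of the valve well; x points away from the robot to the rear, y left, z up. The open well is 150 (x) by 270 mm (y) inside, centred on the origin, its rim at z 70. Side guide lips (from y 150 either way) rise to z 80, the front lip (x -90 to -85) to z 77. Pipe stubs stick out in front to x -138, z 28.
- stop (a point): Centre of the rear stop's front face, on the box at x 245, z 75 of its frame: an upright wall 84 mm high across the box. Two runners at z 70 lead from the well back to it.
- cover: Loose flat aluminium cover, 160 (x) by 294 (y) by 4 mm thick, 0.35 to 0.7 kg, lying on the runners (underside at z 70) with 3 mm play to each side lip. Origin: centre of its underside; axes as the box's. It starts over the well with its origin 0 to 20 mm behind the box's, and meets the stop with its origin at x 165 of the box. It slides at 2 to 8 N.
- ridge (a point): Middle of the raised ridge across the cover, on its centre line, halfway up (16 mm above the cover's underside, 30 mm nearer the robot than the cover's origin). The ridge is 12 mm thick (x), 140 mm long (y) and stands 24 mm above the cover's top face; push its near face.
- marked_handle (a joint): Angle (rad) of the marked handle: 0 = fully open, pointing along the box's -x (to the robot); 1.571 = fully shut against its end stop, pointing along the box's +y. It turns clockwise seen from above, starts between 0 and 0.25, needs about 0.12 N m and stays where it is left.
- marked_axis (a point): Turning axis of the marked handle at the handle's mid-height, 55 mm above the table. The handle is a steel bar 12 mm wide, 14 mm high, from a 22 mm hub out to a round disc 28 mm in diameter, as high as the bar; the disc's far edge is 68 mm from the axis. Below lie the brass valve body (34 mm along the pipe, 13 mm across from the axis, up to z 41) and the pipe (up to z 36).
- marked_end (a point): Centre of the marked handle's end disc, 54 mm from its axis, at mid-height. Nothing but the pipe (z below 36 mm) is beneath it.
- plain_handle (a joint): Angle (rad) of the plain handle, same sense as the marked one, starts between 0 and 0.25; to be left as it is.
- plain_axis (a point): Turning axis of the plain handle, a straight steel bar 12 mm wide and 14 mm high, 68 mm long from the axis, no disc, same height as the marked one. The two axes stand about 105 mm apart across the box; either may be the left one.
- plain_end (a point): Point on the plain handle 54 mm from its axis.
- can: Bystander: orange can, 66 mm in diameter, 115 mm high, left of the box. Origin: centre of its underside.
- jar: Bystander: brown flux jar, 50 mm in diameter, 60 mm high, close to the box's left side. Origin: centre of its underside.
- dish: Bystander: small white dish, 76 mm in diameter, 28 mm high, front left. Origin: centre of its underside.
- block: Bystander: steel bench block, 70 by 70 by 20 mm, close to the box's right side. Origin: centre of its underside.
- mandrel: Bystander: upright tapered ring mandrel on a round foot 64 mm in diameter, 122 mm high, right of the box. Origin: centre of its underside.
- screwdriver: Bystander: screwdriver, 160 mm long, lying right of the box, beyond the block and the mandrel. Origin: on its underside.

How it is judged (in metres and radians):
On the way, in this order (a step that is already met when the one before it is completed fails the run):
1. the cover is pushed back to its stop (within 20 mm) while the marked handle is still open (x of cover in the frame of gasbox above 0.145 m and value of joint marked_handle below 0.7 rad), for 0.2 s.
2. the marked handle is pushed fully shut (within 0.13 rad of its end stop) (value of joint marked_handle above 1.44 rad), for 0.2 s.
At the end, for the whole second after the job is handed in: The cover lies flat on its runners within 20 mm of the rear stop, at rest; the marked handle is within 0.13 rad of fully shut and still; the plain handle's end is within 12 mm of where it started, and every bystander within 30 mm of where it stood (x of cover in the frame of gasbox above 0.145 m and z of cover in the frame of gasbox below 0.075 m and angle between cover's own z axis and vertical below 0.05 rad and linear speed of cover below 0.01 m/s and value of joint marked_handle above 1.44 rad and velocity of joint marked_handle below 0.05 rad/s and distance of plain_end from where it was at the start of the episode below 0.012 m and distance of each of can, jar, dish, block, mandrel, screwdriver from where it was at the start of the episode below 0.03 m); the robot touches nothing.
It fails at once if the cover is lifted (10 mm) or tipped (0.12 rad) instead of slid (z of cover in the frame of gasbox above 0.08 m or angle between cover's own z axis and vertical above 0.12 rad).
It fails at once if the plain handle is turned (its end moves more than 20 mm) (distance of plain_end from where it was at the start of the episode above 0.02 m).
It fails at once if a bystander is lifted, knocked over or shifted by more than 40 mm (distance of any of can, jar, dish, block, mandrel, screwdriver from where it was at the start of the episode above 0.04 m or angle between any of can, jar, dish, block, mandrel's own z axis and vertical above 0.5 rad or height (world z) of any of can, jar, dish, block, mandrel, screwdriver above 0.03 m).
It also fails if it takes over 51 s, if anything falls off the work surface, if the arm or the gripper's body presses on something with over 40 N, if the wrist force passes 120 N, or if a joint passes its speed limit or range.

ROBOT

A 7-joint arm with a two-finger parallel gripper is mounted at the origin on the work surface. World frame = base frame: x ahead of the robot, y to its left, z up, the work surface at z = 0. Lengths are in mm, angles in rad, forces in N, time in s.
With the tool pointing down it reaches from about 400 to 925 mm from the base axis. Payload 4.1 kg.
Tool frame: the origin (TCP) lies at the very end of the fingers, on their centre line; the grasp point (between the pads) lies 19 mm behind it; z points along the fingers, x is the direction in which the jaws open and shut, and the axes are right-handed (so a half turn about z gives the same grasp; the last joint's range is limited). The gripper opens to 85 mm and grips with 20 to 120 N. Pads are 22 mm wide; open, the fingers measure 114 mm over their backs; the gripper's body (76 mm by 85 mm) begins 54 mm behind the grasp point. The pads swing forward as they close: fully open they stand 13 mm farther back than shut.
Start: joints at [-1.307, 0.398, 0.045, 1.537, -0.019, 1.207, -0.051], TCP at [230.662, 607.732, 231.347] pointing down, gripper open.
Joint ranges: [-2.82, 2.82], [-0.49, 2.23], [-1.37, 1.46], [0, 2.46], [-1.36, 4.5], [0.23, 2], [-2.94, 2.94]. Speed limits (rad/s): [2.57, 2.57, 3.14, 3.14, 3.14, 3.14, 3.14].

INTERFACE

Orientations are given as a rotation vector (axis times angle).
In Python, from cell import get_state, grab_frame, finish_job gives the robot as it stands.
- The arm moves only by the tool play_rows, never from a script. Its argument "targets" is a list of rows, each an object of numbers: "x", "y", "z": the shift along the tool's x, y, z in m; "spin": the turn about the tool's z in degrees. A call has 1 to 5 rows; each row is the pose to reach, as a shift and turn from the pose commanded when the call began, along the tool's axes at that moment; what a row does not reach only later rows make up. A row lasts 1/8 s, in which the tool goes at most 62.5 mm and 10.7 degrees, less where a joint would pass 70% of its speed; a pose out of reach is approached as far as the arm can. A call with a gripper value outside its range is refused whole. "jaw" is the opening, from 0 (shut) to 1 (fully open), set as the call begins (left out, the last holds). The fingers move at their own pace and stop on an object; "grip_force" is the grip in N (left out, the last holds). Time passes only in rows, so rows that repeat a pose let the fingers close. It gives the time, the measured TCP pose, the force and the opening at its end, in the units of the state.
- get_state(): the state, without advancing time (a new reading comes with each control period).
- grab_frame(name): name is "scene" or "top"; returns a dict with "img" (480x640x3 uint8, red, green, blue), "mtx" (3x3 intrinsics, pixels), "view" (4x4, takes a point from world to camera coordinates). Camera axes: x right, y up, looking along -z (the intrinsics and any distortion apply to the point x, -y, -z); pixel columns grow to the right and rows downward; lengths in mm; the calibration is good to about 2 mm. A picture is of the moment at which its call begins. There is no depth.
- finish_job(): hands the job in, once; it reports no verdict.
The state is a dict: "time": time; "q": joint angles; "qvel": joint speeds; "joint_efforts": joint torques, N m; "tool_pos": TCP position; "ee_rot": TCP orientation; "force": force on the tool from outside, world axes, zero at the start; "ft_torque": the same for the moment, N m; "gripper_width": finger opening in mm.
Only numpy, scipy, OpenCV 4.12 (cv2) and the standard library are available. Lean on these libraries where they do the work, as an engineer would, in place of code of your own. Each camera call takes 0.05 s, during which the arm holds its last target.

## Working session

There is one attempt and no reset: what is moved stays moved. The work goes in short steps, Python scripts to look and compute and a tool call to move; the robot and the scene stay as the last step left them, time stands still between calls to the robot, and variables do not carry over. Pictures are saved under pics/ and viewed, and the job is handed in when it is done.

Besides the shell and the picture viewer there is one more tool, called after ">>>" by a JSON object that holds its "method" and its "body". play_rows: Moves the arm, as the interface text tells. Its arguments: {"type":"object","properties":{"targets":{"type":"array","items":{"type":"object","properties":{"x":{"type":"number"},"y":{"type":"number"},"z":{"type":"number"},"spin":{"type":"number"}}}},"jaw":{"type":"number"},"grip_force":{"type":"number"}},"required":["targets"]}

```bash
ls; mkdir -p pics
python3 - <<'E'
from cell import *
import cv2
s=get_state();print(s)
for n in("scene","top"):
    f=grab_frame(n);print(f["mtx"],f["view"],[k for k in f])
    cv2.imwrite(f"pics/{n}0.png",f["img"][:,:,::-1])
E
```

```text
pics
{'time': 0.0, 'q': array([-1.30700086,  0.39918568,  0.04499301,  1.53788878, -0.01871241,
        1.20683625, -0.05066773]), 'qvel': array([ 1.40362867e-03, -5.34803147e-04, -2.06813990e-05, -2.06638262e-03,
       -1.36556216e-03, -1.00633917e-03, -3.38531102e-04]), 'joint_efforts': array([-5.52276015e-05, -4.75116777e+01,  1.36428248e+00, -2.54216909e+01,
        1.14183646e-02,  9.62261780e-03, -1.17767308e-05]), 'tool_pos': array([230.41072547, 607.13018103, 230.26277438]), 'ee_rot': array([ 2.58463596e+00,  1.78380389e+00, -2.35460340e-03]), 'force': array([ 0.39160898, -0.07237184, -0.35241818]), 'ft_torque': array([-0.02972541, -0.00784389, -0.01665985]), 'gripper_width': 85.76624734963902}
[[443.55606582   0.         318.8015465 ]
 [  0.         443.55606582 241.7625152 ]
 [  0.           0.           1.        ]] [[-2.48510651e-01  9.68489866e-01 -1.64266862e-02  1.34974100e+02]
 [-6.35624277e-01 -1.50255096e-01  7.57235224e-01  2.92610999e+02]
 [ 7.30906447e-01  1.98622219e-01  6.52935662e-01 -1.37867201e+03]
 [ 0.00000000e+00  0.00000000e+00  0.00000000e+00  1.00000000e+00]] ['img', 'mtx', 'view']
[[450.47823136   0.         317.63458752]
 [  0.         450.47823136 241.67000012]
 [  0.           0.           1.        ]] [[-6.84393665e-03 -9.99972641e-01 -2.80675737e-03  7.27605144e+00]
 [ 9.96368621e-01 -7.05743415e-03  8.48514195e-02 -5.56861723e+02]
 [-8.48689065e-02 -2.21584723e-03  9.96389662e-01 -8.58783455e+02]
 [ 0.00000000e+00  0.00000000e+00  0.00000000e+00  1.00000000e+00]] ['img', 'mtx', 'view']
```

View pics/scene0.png

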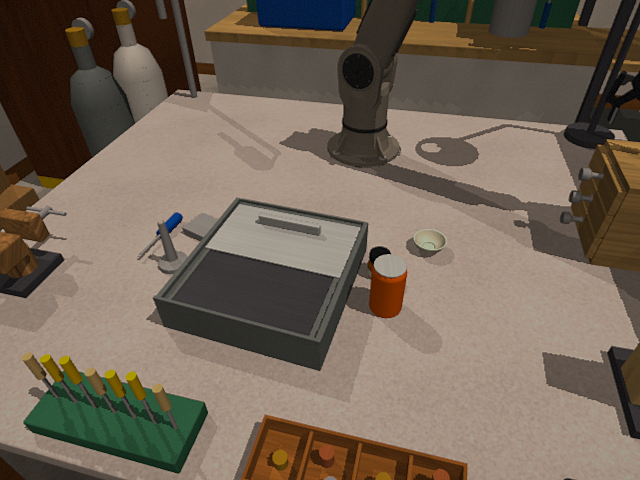

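View pics/top0.png

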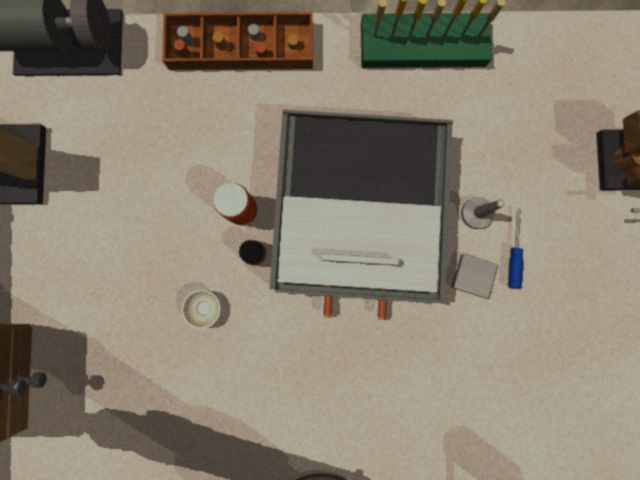

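The scene view shows the closed box in the middle. In the top view the box spans roughly (272–452, 110–300), the ridge is near (360,259), and pipe stubs show at (329,305) and (382,308).

```bash
cat > h.py <<'E'
import numpy as np, cv2
from cell import *
def ray(f,u,v,z):
    K,V=f["mtx"],np.array(f["view"]);R,t=V[:3,:3],V[:3,3]
    d=np.linalg.inv(K)@[u,v,1]; d=R.T@(d*[1,-1,-1]); c=-R.T@t
    return c+d*(z-c[2])/d[2]
def proj(f,p):
    V=np.array(f["view"]);c=V[:3,:3]@p+V[:3,3];c=c*[1,-1,-1];q=f["mtx"]@c;return q[:2]/q[2]
def crop(f,name,x0,y0,w,h,k):
    cv2.imwrite(f"pics/{name}.png",cv2.resize(f["img"][y0:y0+h,x0:x0+w,::-1],None,fx=k,fy=k,interpolation=cv2.INTER_CUBIC))
E
python3 - <<'E'
from h import *
f=grab_frame("top")
crop(f,"t1",260,100,200,150,4);crop(f,"t2",260,180,200,150,4)
E
```

```text
(no output)
```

View pics/t1.png

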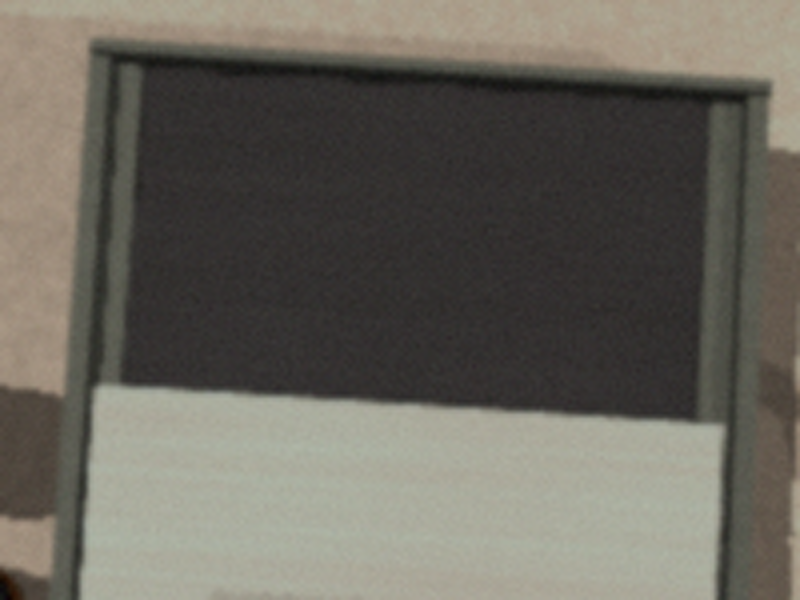

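View pics/t2.png

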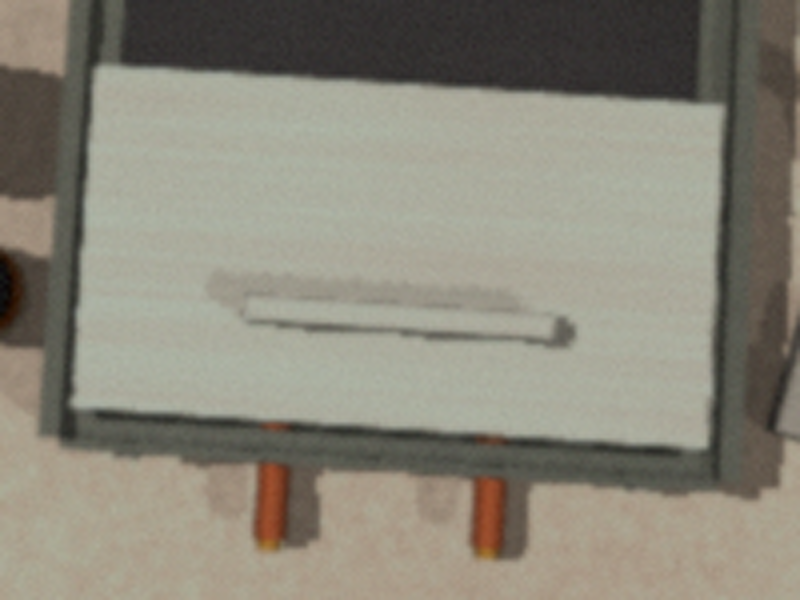

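Run:
```python
from h import *
f=grab_frame("top")
def p(cx,cy,oy,z): return ray(f,260+(cx+.5)/4-.5,oy+(cy+.5)/4-.5,z)[:2]
RL,RR=p(95,384,100,74),p(724,423,100,74);FL,FR=p(73,410,180,74),p(708,447,180,74)
print(RL,RR,FL,FR,np.linalg.norm(RL-RR),np.linalg.norm(FL-FR),np.linalg.norm(FL-RL),np.linalg.norm(FR-RR))
c=(RL+RR+FL+FR)/4;print("cover",c)
for a,b in((RR,RL),(FR,FL)): d=b-a;print(np.degrees(np.arctan2(-d[0],d[1])))
for a,b in((FR,RR),(FL,RL)): d=b-a;print(np.degrees(np.arctan2(d[1],d[0])))
a,b=p(92,42,100,84),p(770,85,100,84);print("stop outer",a,b,(a+b)/2,np.linalg.norm(a-b),np.degrees(np.arctan2((a-b)[0]*-1,(a-b)[1])))
a,b=p(42,437,180,80),p(745,490,180,80);print("front outer",a,b,(a+b)/2)
print("ridge top",[p(x,y,180,98) for x,y in((246,296),(556,316),(246,320),(556,341))])
print("pipes",p(271,545,180,20),p(488,555,180,20))
print("can",ray(f,232,197,115),"jar",ray(f,250,252,60),"block",ray(f,475,277,20),"mand foot",ray(f,478,213,5))
```

```text
[639.17600012  66.53676294] [ 618.67808759 -225.70689673] [478.69741021  76.68423122] [ 459.8697026  -213.63406657] 292.961637481558 290.92816399316575 160.79909492655725 159.26662039632868
cover [549.10530013 -74.02999228]
-4.012143888682438
-3.7105469174575196
-4.347341432252539
-3.618140392319577
stop outer [799.29696614  67.09228988] [ 776.14742637 -249.18171172] [787.72219625 -91.04471092] 317.1200802193568 -4.1862747211030005
front outer [466.59628721  90.22274941] [ 440.55973968 -228.25321091] [453.57801345 -69.01523075]
ridge top [array([529.05643362,  -2.86524057]), array([ 519.14050618, -141.26386985]), array([518.31864884,  -2.78469003]), array([ 507.98341345, -141.01736372])]
pipes [412.61718301 -14.49894983] [ 407.12499681 -119.59960323]
can [629.60760739 154.3411565  115.        ] jar [535.263438   130.27315431  60.        ] block [ 485.81772844 -303.31882181   20.        ] mand foot [ 614.02498866 -319.19262589    5.        ]
```

```bash
cat >> h.py <<'E'
from scipy.spatial.transform import Rotation as Ro
YAW=np.radians(-4.0); EX=np.array([np.cos(YAW),np.sin(YAW)]);EY=np.array([-EX[1],EX[0]])
def shift(targets):
    s=get_state();R=Ro.from_rotvec(s["ee_rot"]).as_matrix();p=np.array(s["tool_pos"])
    print("t",s["time"],"p",p.round(1),"jaw dir deg",np.degrees(np.arctan2(R[1,0],R[0,0])).round(2),"F",np.round(s["force"],1),"w",s["gripper_width"])
    for t in targets: print(np.round(R.T@(np.array(t)-p)/1000,4))
E
python3 - <<'E'
from h import *
shift([(450,300,230),(482,-69.5,200),(482,-69.5,82)])
E
```

```text
t 0.2 p [230.5 607.4 230.7] jaw dir deg 69.22 F [ 0.8 -0.2  0.3] w 85.44967999600543
[-0.2095  0.3143  0.0009]
[-0.5436  0.4753  0.0313]
[-0.5434  0.4753  0.1493]
```

>>> {"method": "play_rows", "body": {"targets": [{"x": -0.21, "y": 0.31, "z": 0, "spin": -16.8}, {"x": -0.21, "y": 0.31, "z": 0, "spin": -16.8}, {"x": -0.21, "y": 0.31, "z": 0, "spin": -16.8}, {"x": -0.21, "y": 0.31, "z": 0, "spin": -16.8}, {"x": -0.21, "y": 0.31, "z": 0, "spin": -16.8}], "jaw": 0.5}}

```text
time: 0.82
tool_pos: [411.3, 350.2, 231.4]
ee_rot: [-2.297, -2.143, -0.001]
force: [0.6, 0.2, -0.8]
gripper_width: 42.8
```

Run:
```python
from h import *
shift([(482,-69.5,200),(482,-69.5,82)])
```

```text
t 0.825 p [411.3 350.2 231.4] jaw dir deg 86.02 F [ 0.6  0.2 -0.8] w 42.8112616134842
[-0.4138  0.0997  0.0312]
[-0.4138  0.0996  0.1492]
```

>>> {"method": "play_rows", "body": {"targets": [{"x": -0.41, "y": 0.1, "z": 0.03}, {"x": -0.41, "y": 0.1, "z": 0.03}, {"x": -0.41, "y": 0.1, "z": 0.03}, {"x": -0.41, "y": 0.1, "z": 0.03}, {"x": -0.41, "y": 0.1, "z": 0.03}]}}

```text
invalid input
```

Run:
```python
from h import *
shift([(482,-69.5,200),(482,-69.5,82)])
```

```text
t 0.825 p [411.3 350.2 231.4] jaw dir deg 86.02 F [ 0.6  0.2 -0.8] w 42.8112616134842
[-0.4138  0.0997  0.0312]
[-0.4138  0.0996  0.1492]
```

>>> {"method": "play_rows", "body": {"targets": [{"x": -0.41, "y": 0.1, "z": 0.03, "spin": 0}, {"x": -0.41, "y": 0.1, "z": 0.03, "spin": 0}, {"x": -0.41, "y": 0.1, "z": 0.03, "spin": 0}, {"x": -0.41, "y": 0.1, "z": 0.03, "spin": 0}, {"x": -0.41, "y": 0.1, "z": 0.03, "spin": 0}]}}

```text
time: 1.45
tool_pos: [463.1, 42.9, 209.2]
ee_rot: [2.297, 2.143, 0.002]
force: [1.3, -0.6, -0.6]
gripper_width: 42.8
```

Run:
```python
from h import *
shift([(482,-69.5,200),(482,-69.5,82)])
```

```text
t 1.45 p [463.1  42.9 209.2] jaw dir deg 86.03 F [ 1.3 -0.6 -0.6] w 42.82490394303031
[-0.1108  0.0267  0.0092]
[-0.1109  0.0266  0.1272]
```

>>> {"method": "play_rows", "body": {"targets": [{"x": -0.055, "y": 0.013, "z": 0.01, "spin": 0}, {"x": -0.11, "y": 0.027, "z": 0.03, "spin": 0}, {"x": -0.111, "y": 0.027, "z": 0.07, "spin": 0}, {"x": -0.111, "y": 0.027, "z": 0.11, "spin": 0}, {"x": -0.111, "y": 0.027, "z": 0.11, "spin": 0}]}}

```text
time: 2.08
tool_pos: [479.5, -67.7, 96.8]
ee_rot: [-2.294, -2.139, 0.008]
force: [0.6, -0.8, -0.3]
gripper_width: 42.9
```

Run:
```python
from h import *
shift([(482,-69.5,82)])
f=grab_frame("scene");crop(f,"s1",200,180,200,150,4)
```

```text
t 2.075 p [479.5 -67.7  96.8] jaw dir deg 85.99 F [ 0.6 -0.8 -0.3] w 42.88626175082149
[-0.0016  0.0028  0.0148]
```

View pics/s1.png

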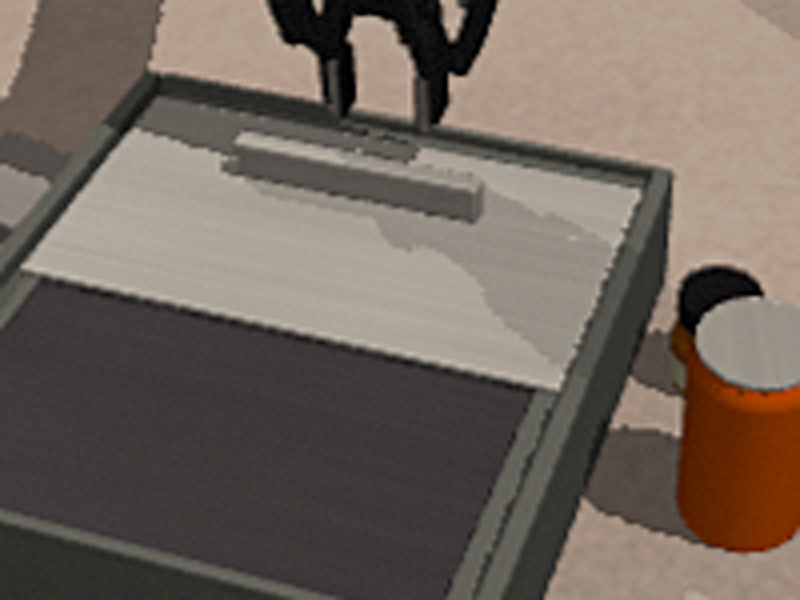

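The fingers stand just in front of the ridge, centred on it (crop 340,115 and 430,125).

>>> {"method": "play_rows", "body": {"targets": [{"x": -0.001, "y": 0.0, "z": 0.013, "spin": 0}, {"x": -0.001, "y": 0.01, "z": 0.013, "spin": 0}, {"x": -0.001, "y": 0.02, "z": 0.013, "spin": 0}, {"x": -0.001, "y": 0.03, "z": 0.013, "spin": 0}, {"x": -0.001, "y": 0.04, "z": 0.013, "spin": 0}]}}

```text
time: 2.75
tool_pos: [521.8, -71.6, 86.2]
ee_rot: [-2.296, -2.142, 0.002]
force: [-4.4, 1.1, 5.0]
gripper_width: 42.8
```

Run:
```python
from h import *
shift([])
f=grab_frame("top");crop(f,"t3",260,160,200,150,4)
```

```text
t 2.75 p [521.8 -71.6  86.2] jaw dir deg 86.02 F [-4.4  1.1  5. ] w 42.82281337808006
```

View pics/t3.png

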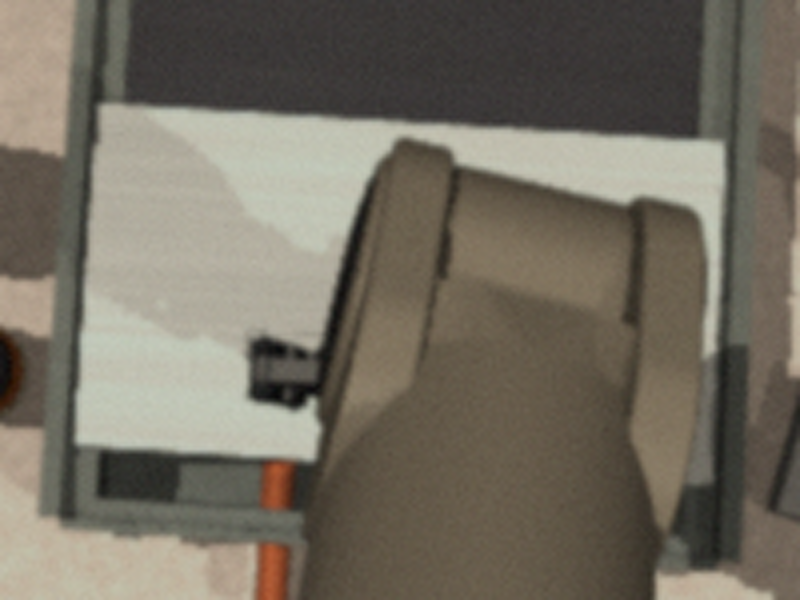

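The cover has slid about 18 mm, straight along the box. I'll keep pushing.

>>> {"method": "play_rows", "body": {"targets": [{"x": 0, "y": 0.02, "z": -0.001, "spin": 0}, {"x": 0, "y": 0.04, "z": -0.001, "spin": 0}, {"x": 0, "y": 0.06, "z": -0.001, "spin": 0}, {"x": 0, "y": 0.08, "z": -0.001, "spin": 0}, {"x": 0, "y": 0.095, "z": -0.001, "spin": 0}]}}

```text
time: 3.42
tool_pos: [617.7, -78.1, 86.9]
ee_rot: [-2.297, -2.143, 0.0]
force: [-5.3, 0.2, 4.3]
gripper_width: 42.6
```

>>> {"method": "play_rows", "body": {"targets": [{"x": 0, "y": 0.01, "z": 0, "spin": 0}, {"x": 0, "y": 0.02, "z": 0, "spin": 0}, {"x": 0, "y": 0.027, "z": 0, "spin": 0}, {"x": 0, "y": 0.032, "z": 0, "spin": 0}, {"x": 0, "y": 0.032, "z": 0, "spin": 0}]}}

```text
time: 4.05
tool_pos: [649.8, -80.4, 87.2]
ee_rot: [2.296, 2.142, 0.002]
force: [-0.1, 0.4, 0.0]
gripper_width: 43.1
```

Run:
```python
from h import *
shift([])
f=grab_frame("top");crop(f,"t4",260,100,200,150,4)
```

```text
t 4.05 p [649.8 -80.4  87.2] jaw dir deg 86.02 F [-0.1  0.4  0. ] w 43.11861969235585
```

View pics/t4.png

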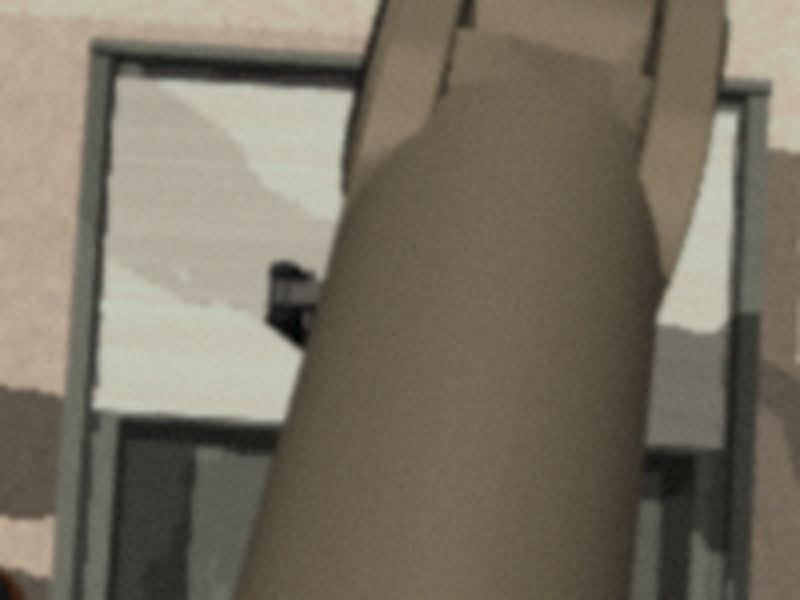

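The cover is nearly at the stop: its rear edge is at crop (115,78) and the stop is about 5 mm behind it. I'll press on gently.

>>> {"method": "play_rows", "body": {"targets": [{"x": 0, "y": 0.003, "z": 0, "spin": 0}, {"x": 0, "y": 0.006, "z": 0, "spin": 0}, {"x": 0, "y": 0.008, "z": 0, "spin": 0}, {"x": 0, "y": 0.01, "z": 0, "spin": 0}, {"x": 0, "y": 0.01, "z": 0, "spin": 0}]}}

```text
time: 4.72
tool_pos: [657.5, -81.1, 87.2]
ee_rot: [-2.296, -2.141, 0.003]
force: [-6.2, 2.0, 4.8]
gripper_width: 42.4
```

>>> {"method": "play_rows", "body": {"targets": [{"x": 0, "y": 0.003, "z": 0, "spin": 0}, {"x": 0, "y": 0.003, "z": 0, "spin": 0}]}}

```text
time: 4.97
tool_pos: [657.6, -81.1, 87.0]
ee_rot: [-2.292, -2.137, 0.009]
force: [-13.2, 1.3, 9.7]
gripper_width: 42.8
```

The force rises with no motion, so the cover is at the stop. Back off and lift.

>>> {"method": "play_rows", "body": {"targets": [{"x": 0, "y": -0.015, "z": 0, "spin": 0}, {"x": 0, "y": -0.03, "z": 0, "spin": 0}, {"x": 0, "y": -0.06, "z": -0.04, "spin": 0}, {"x": 0, "y": -0.11, "z": -0.08, "spin": 0}, {"x": 0, "y": -0.16, "z": -0.11, "spin": 0}]}}

```text
time: 5.6
tool_pos: [503.3, -70.2, 198.9]
ee_rot: [2.294, 2.14, 0.006]
force: [-0.3, 0.3, 1.6]
gripper_width: 42.6
```

>>> {"method": "play_rows", "body": {"targets": [{"x": 0.06, "y": -0.05, "z": 0, "spin": 0}, {"x": 0.12, "y": -0.07, "z": 0, "spin": 0}, {"x": 0.18, "y": -0.07, "z": 0, "spin": 0}, {"x": 0.24, "y": -0.07, "z": 0, "spin": 0}, {"x": 0.26, "y": -0.07, "z": 0, "spin": 0}], "jaw": 0}}

```text
time: 6.22
tool_pos: [451.3, 199.3, 197.9]
ee_rot: [2.292, 2.149, 0.009]
force: [0.3, -0.9, -0.3]
gripper_width: -0.1
```

Run:
```python
from h import *
shift([])
f=grab_frame("top");crop(f,"t5",260,100,200,150,4);crop(f,"t6",260,190,180,120,4)
f=grab_frame("scene");crop(f,"s2",200,180,200,150,4)
```

```text
t 6.225 p [451.3 199.3 197.9] jaw dir deg 86.31 F [ 0.3 -0.9 -0.3] w -0.05032251148320933
```

View pics/t6.png

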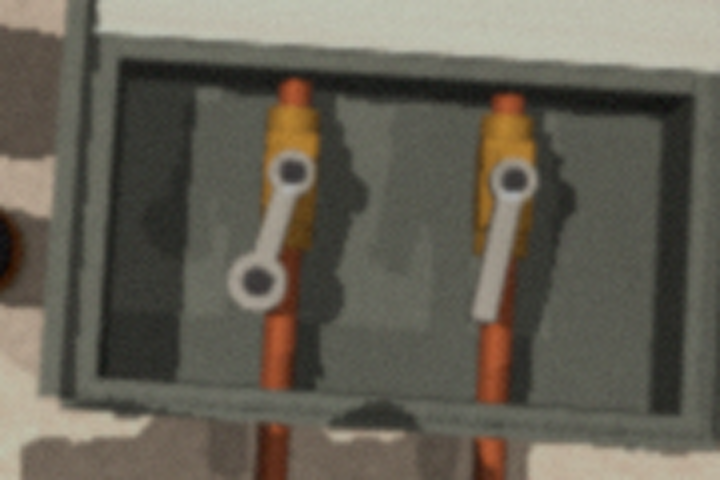

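View pics/s2.png

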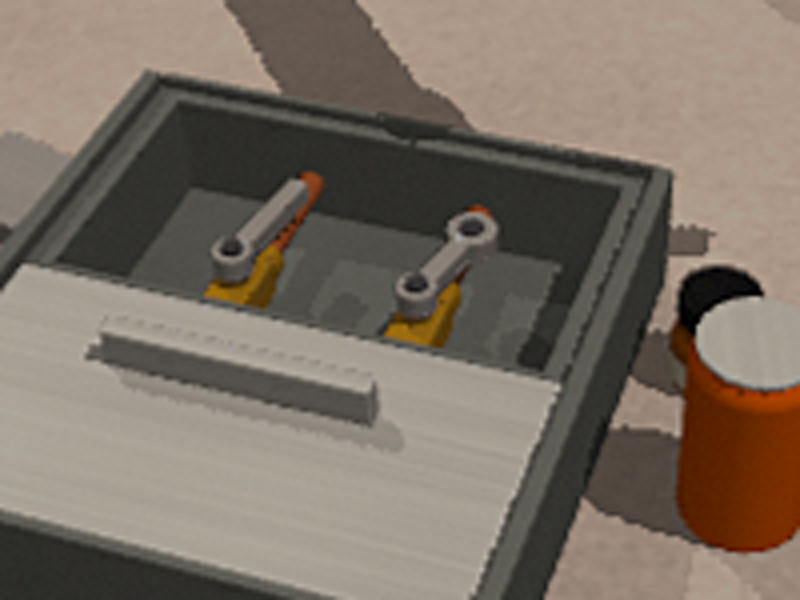

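View pics/t5.png

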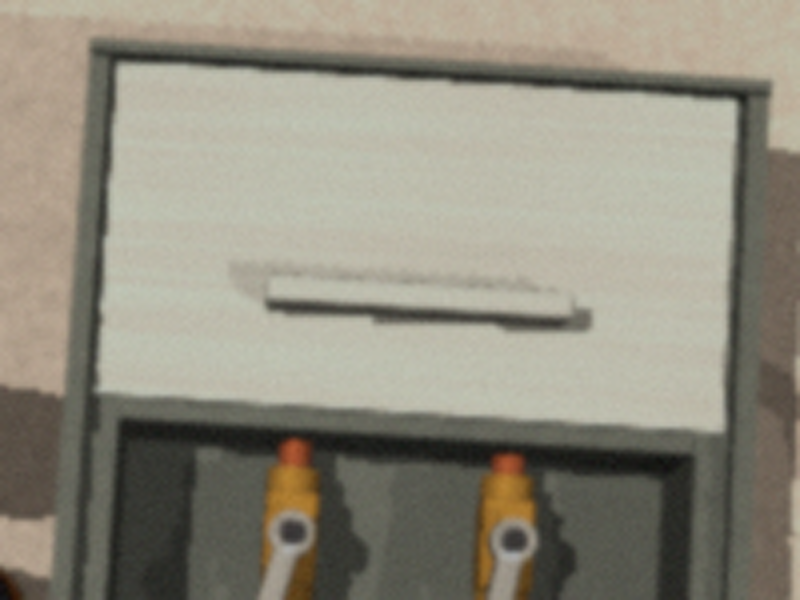

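The cover is flush with the stop (t5). The marked handle is the left one: axis at t6 (292,172), disc at (257,281). The plain one has its axis at (513,179) and its end at (485,318).

Run:
```python
from h import *
f=grab_frame("top")
p=lambda cx,cy,z: ray(f,260+(cx+.5)/4-.5,190+(cy+.5)/4-.5,z)[:2]
A,D,PA,PE=p(292,172,62),p(257,281,62),p(513,179,62),p(485,318,62)
print(A,D,PA,PE)
for a,b in((A,D),(PA,PE)):
    d=b-a; print(np.linalg.norm(d),"theta",np.arctan2(d@EY,-(d@EX)))
print("spacing",(A-PA)@EX,(A-PA)@EY)
th0=np.arctan2((D-A)@EY,-((D-A)@EX))
def probe(th,r,off):
    dirv=-np.cos(th)*EX+np.sin(th)*EY; tan=np.sin(th)*EX+np.cos(th)*EY
    return A+r*dirv-off*tan
T=[(*probe(th0-.0,50,34),150)]+[(*probe(th,50,o),46) for th,o in((th0,34),(th0,26),(.6,26),(.9,26),(1.2,25),(1.4,25),(1.57,25))]
for t in T: print(np.round(t,1))
shift(T)
print("well walls: front",A,)
```

```text
[570.4704029  -24.93391426] [519.4400428   -8.10448059] [ 566.43149468 -128.50200031] [ 501.46320639 -114.16007273]
53.73385794420959 theta 0.24874732079039014
66.5324685313379 theta 0.1474550096454911
spacing -3.1954748252170235 103.59753939354619
[512.3 -41.6 150. ]
[512.3 -41.6  46. ]
[514.8 -34.   46. ]
[515.1 -14.3  46. ]
[520.8   1.6  46. ]
[531.8  15.4  46. ]
[540.6  22.3  46. ]
[549.   26.7  46. ]
t 6.375 p [451.2 196.3 197.4] jaw dir deg 86.21 F [ 0.2  0.  -0.2] w -0.1347945399188088
[-0.2333  0.0765  0.0472]
[-0.2335  0.0763  0.1512]
[-0.2258  0.0783  0.1512]
[-0.2061  0.0773  0.1513]
[-0.1899  0.0818  0.1513]
[-0.1754  0.0919  0.1513]
[-0.1679  0.1002  0.1514]
[-0.163   0.1083  0.1514]
well walls: front [570.4704029  -24.93391426]
```

>>> {"method": "play_rows", "body": {"targets": [{"x": -0.06, "y": 0.02, "z": 0.01, "spin": 0}, {"x": -0.12, "y": 0.04, "z": 0.02, "spin": 0}, {"x": -0.18, "y": 0.06, "z": 0.03, "spin": 0}, {"x": -0.238, "y": 0.076, "z": 0.045, "spin": 0}, {"x": -0.238, "y": 0.076, "z": 0.045, "spin": 0}]}}

```text
time: 7.0
tool_pos: [509.0, -56.5, 151.8]
ee_rot: [2.309, 2.127, -0.003]
force: [-0.8, 0.2, 0.3]
gripper_width: 0.0
```

Run:
```python
from h import *
shift([(511,-45,150),(511,-45,80),(511,-45,46)])
```

```text
t 7.0 p [509.  -56.5 151.8] jaw dir deg 85.3 F [-0.8  0.2  0.3] w 0.025070774306645345
[0.0117 0.001  0.0017]
[0.0119 0.001  0.0717]
[0.012  0.0009 0.1057]
```

>>> {"method": "play_rows", "body": {"targets": [{"x": 0, "y": 0, "z": 0, "spin": 0}, {"x": 0, "y": 0, "z": 0, "spin": 0}]}}

```text
time: 7.25
tool_pos: [509.8, -47.4, 152.4]
ee_rot: [2.295, 2.145, 0.002]
force: [0.1, 0.4, -0.4]
gripper_width: 0.1
```

Run:
```python
from h import *
shift([(511,-45,150),(511,-45,80),(511,-45,46)])
```

```text
t 7.25 p [509.8 -47.4 152.4] jaw dir deg 86.12 F [ 0.1  0.4 -0.4] w 0.08033030481103277
[0.0025 0.001  0.0024]
[0.0024 0.0009 0.0724]
[0.0024 0.0009 0.1064]
```

>>> {"method": "play_rows", "body": {"targets": [{"x": 0.001, "y": 0.001, "z": 0.03, "spin": 0}, {"x": 0.002, "y": 0.001, "z": 0.06, "spin": 0}, {"x": 0.002, "y": 0.001, "z": 0.085, "spin": 0}, {"x": 0.002, "y": 0.001, "z": 0.085, "spin": 0}]}}

```text
time: 7.75
tool_pos: [509.3, -45.1, 65.9]
ee_rot: [-2.293, -2.144, 0.004]
force: [0.1, -1.1, 0.7]
gripper_width: 0.2
```

Run:
```python
from h import *
shift([(511,-45,46)])
f=grab_frame("scene");crop(f,"s3",200,180,200,150,4)
```

```text
t 7.75 p [509.3 -45.1  65.9] jaw dir deg 86.16 F [ 0.1 -1.1  0.7] w 0.16442598528177832
[0.0002 0.0017 0.0199]
```

View pics/s3.png

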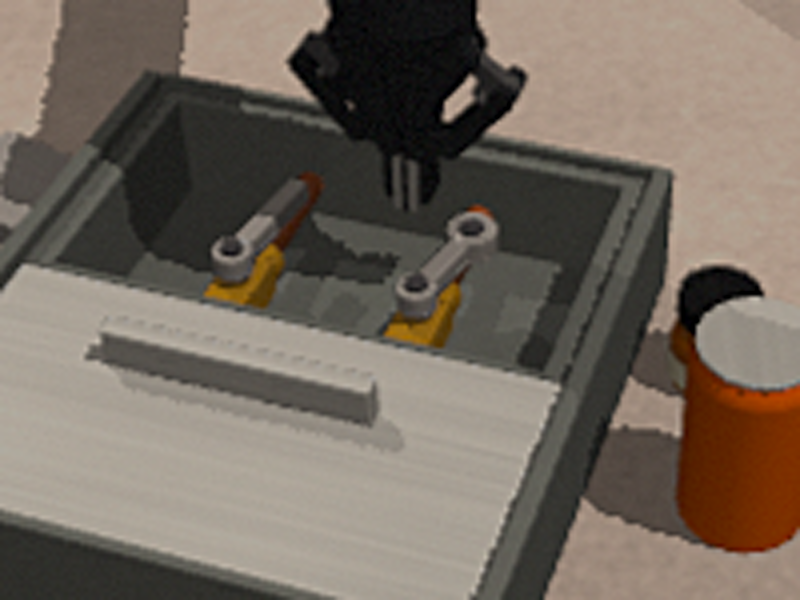

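The closed fingertips hang between the two handles, clear of both (crop 405,205; disc at 472,232).

>>> {"method": "play_rows", "body": {"targets": [{"x": 0, "y": 0.001, "z": 0.01, "spin": 0}, {"x": 0, "y": 0.001, "z": 0.018, "spin": 0}, {"x": 0, "y": 0.001, "z": 0.018, "spin": 0}]}}

```text
time: 8.18
tool_pos: [511.4, -46.7, 48.7]
ee_rot: [-2.297, -2.143, 0.001]
force: [0.4, -0.0, 0.1]
gripper_width: 0.2
```

Run:
```python
from h import *
A=np.array([570.5,-24.9])
def probe(th,r,off):
    dirv=-np.cos(th)*EX+np.sin(th)*EY; tan=np.sin(th)*EX+np.cos(th)*EY
    return A+r*dirv-off*tan
shift([(*probe(th,50,o),48) for th,o in((.25,27),(.45,27),(.65,27),(.85,27),(1.05,26),(1.25,26),(1.4,25),(1.57,25))])
```

```text
t 8.175 p [511.4 -46.7  48.7] jaw dir deg 86.02 F [ 0.4 -0.   0.1] w 0.24050444051369424
[0.0121 0.0023 0.0007]
[0.0233 0.0007 0.0007]
[0.0346 0.0013 0.0007]
[0.0456 0.0042 0.0007]
[0.0563 0.01   0.0007]
[0.0651 0.017  0.0007]
[0.0709 0.0244 0.0007]
[0.0758 0.0324 0.0007]
```

>>> {"method": "play_rows", "body": {"targets": [{"x": 0.008, "y": 0.002, "z": 0, "spin": 0}, {"x": 0.016, "y": 0.001, "z": 0, "spin": 0}, {"x": 0.025, "y": 0.001, "z": 0, "spin": 0}, {"x": 0.035, "y": 0.001, "z": 0, "spin": 0}, {"x": 0.045, "y": 0.004, "z": 0, "spin": 0}]}}

```text
time: 8.8
tool_pos: [517.5, -1.3, 48.8]
ee_rot: [-2.295, -2.142, 0.003]
force: [-1.4, -2.7, 0.6]
gripper_width: -0.1
```

Run:
```python
from h import *
A=np.array([570.5,-24.9])
def probe(th,r,off):
    dirv=-np.cos(th)*EX+np.sin(th)*EY; tan=np.sin(th)*EX+np.cos(th)*EY
    return A+r*dirv-off*tan
shift([(*probe(th,50,o),48) for th,o in((.85,27),(1.05,26),(1.25,26),(1.4,25),(1.57,25))])
f=grab_frame("scene");crop(f,"s4",200,180,200,150,4)
```

```text
t 8.8 p [517.5  -1.3  48.8] jaw dir deg 86.03 F [-1.4 -2.7  0.6] w -0.0791227796536265
[-0.0001  0.0012  0.0008]
[0.0106 0.0071 0.0008]
[0.0194 0.0141 0.0008]
[0.0252 0.0214 0.0007]
[0.0301 0.0295 0.0007]
```

View pics/s4.png

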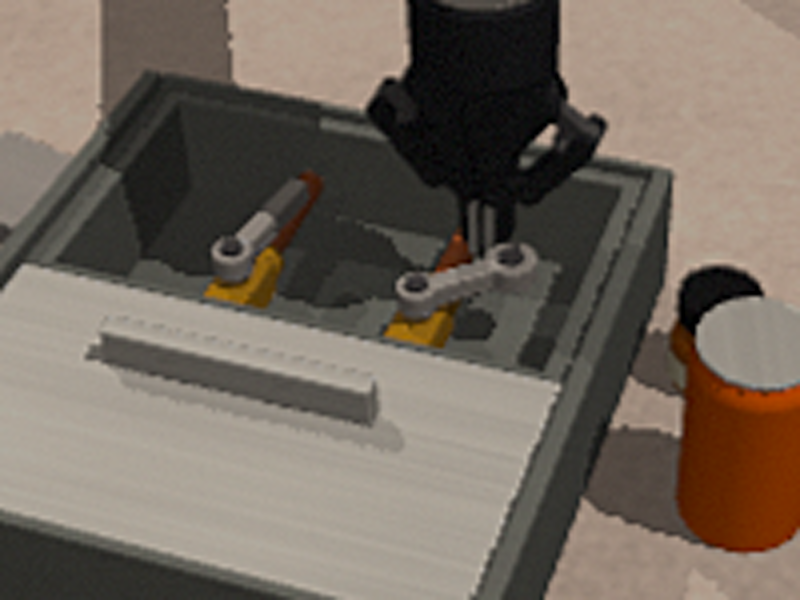

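The handle is about halfway round (disc at crop 517,260) and the plain handle hasn't moved. Continue the arc.

>>> {"method": "play_rows", "body": {"targets": [{"x": 0.006, "y": 0.004, "z": 0, "spin": 0}, {"x": 0.012, "y": 0.009, "z": 0, "spin": 0}, {"x": 0.017, "y": 0.015, "z": 0, "spin": 0}, {"x": 0.021, "y": 0.021, "z": 0, "spin": 0}, {"x": 0.023, "y": 0.027, "z": 0, "spin": 0}]}}

```text
time: 9.48
tool_pos: [547.5, 19.0, 48.9]
ee_rot: [-2.297, -2.142, 0.001]
force: [-2.4, -1.8, -1.0]
gripper_width: 0.1
```

>>> {"method": "play_rows", "body": {"targets": [{"x": 0.001, "y": 0.003, "z": 0, "spin": 0}, {"x": 0.001, "y": 0.006, "z": 0, "spin": 0}, {"x": 0.001, "y": 0.006, "z": 0, "spin": 0}]}}

```text
time: 9.85
tool_pos: [549.9, 19.5, 48.6]
ee_rot: [-2.293, -2.138, 0.009]
force: [-8.0, -1.3, 5.2]
gripper_width: 0.1
```

Run:
```python
from h import *
shift([])
f=grab_frame("scene");crop(f,"s5",200,180,200,150,4)
f=grab_frame("top");crop(f,"t7",260,190,180,120,4)
```

```text
t 9.85 p [549.9  19.5  48.6] jaw dir deg 86.0 F [-8.  -1.3  5.2] w 0.08959571234894818
```

View pics/s5.png

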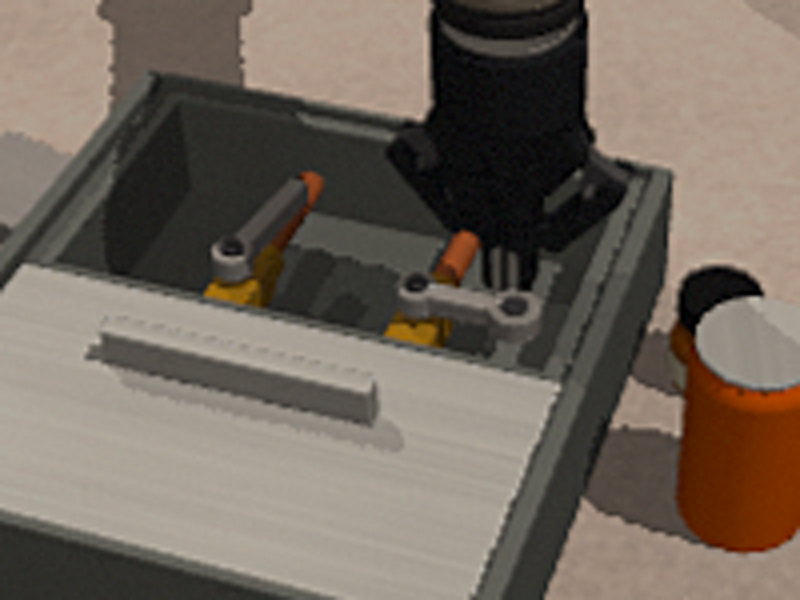

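View pics/t7.png

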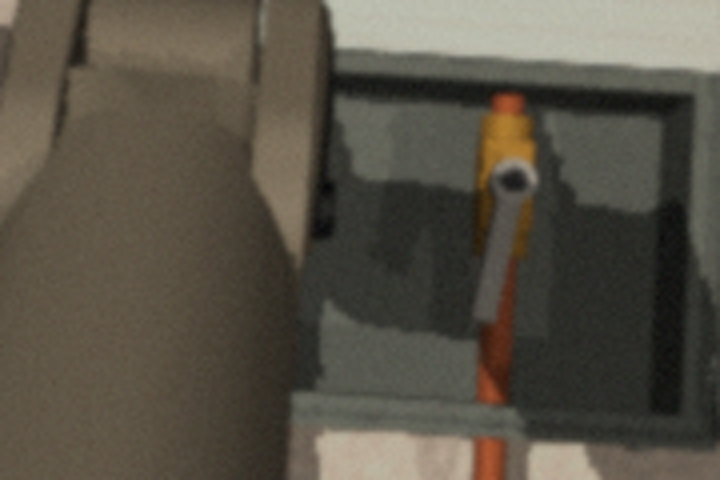

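The bar looks parallel to the cover edge and the force has risen. I'll give one more small push, then back off.

>>> {"method": "play_rows", "body": {"targets": [{"x": 0, "y": 0.002, "z": 0, "spin": 0}, {"x": 0, "y": 0.003, "z": 0, "spin": 0}, {"x": 0, "y": 0.003, "z": 0, "spin": 0}]}}

```text
time: 10.32
tool_pos: [550.1, 19.5, 48.4]
ee_rot: [-2.29, -2.136, 0.014]
force: [-13.8, -0.9, 11.4]
gripper_width: -0.0
```

>>> {"method": "play_rows", "body": {"targets": [{"x": -0.003, "y": -0.01, "z": 0, "spin": 0}, {"x": -0.008, "y": -0.022, "z": 0, "spin": 0}, {"x": -0.008, "y": -0.022, "z": -0.04, "spin": 0}, {"x": -0.008, "y": -0.022, "z": -0.09, "spin": 0}, {"x": -0.008, "y": -0.022, "z": -0.14, "spin": 0}]}}

```text
time: 10.95
tool_pos: [534.4, 13.0, 191.1]
ee_rot: [2.297, 2.142, 0.004]
force: [1.0, -0.2, 0.3]
gripper_width: -0.2
```

>>> {"method": "play_rows", "body": {"targets": [{"x": 0.05, "y": -0.04, "z": -0.02, "spin": 0}, {"x": 0.1, "y": -0.08, "z": -0.02, "spin": 0}, {"x": 0.15, "y": -0.09, "z": -0.02, "spin": 0}, {"x": 0.18, "y": -0.09, "z": -0.02, "spin": 0}, {"x": 0.18, "y": -0.09, "z": -0.02, "spin": 0}]}}

```text
time: 11.58
tool_pos: [456.6, 202.0, 209.7]
ee_rot: [-2.291, -2.149, -0.005]
force: [-0.6, -1.5, 0.3]
gripper_width: 0.1
```

Run:
```python
from h import *
shift([])
f=grab_frame("top");crop(f,"t8",260,190,180,120,4);cv2.imwrite("pics/top9.png",f["img"][:,:,::-1])
f=grab_frame("scene");crop(f,"s9",130,160,320,240,2.5)
```

```text
t 11.575 p [456.6 202.  209.7] jaw dir deg 86.32 F [-0.6 -1.5  0.3] w 0.051390270158713745
```

View pics/t8.png

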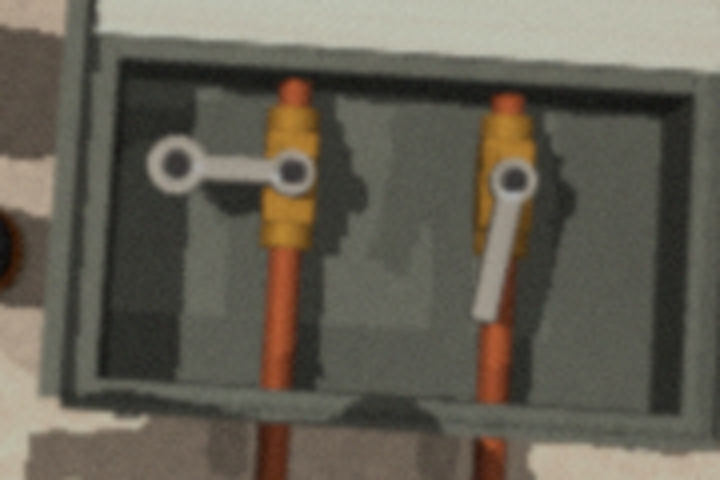

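View pics/top9.png

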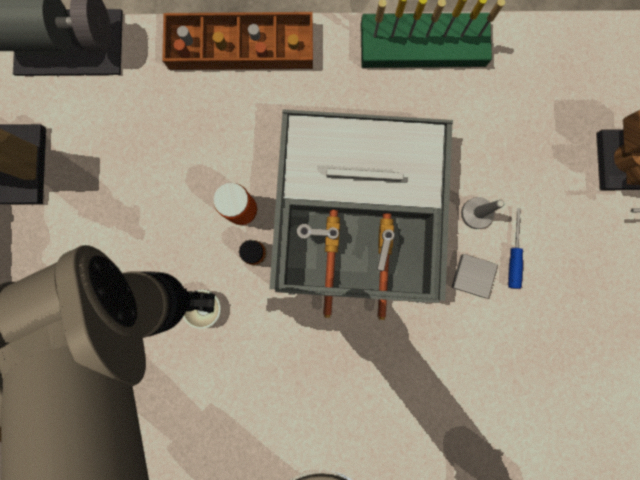

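View pics/s9.png

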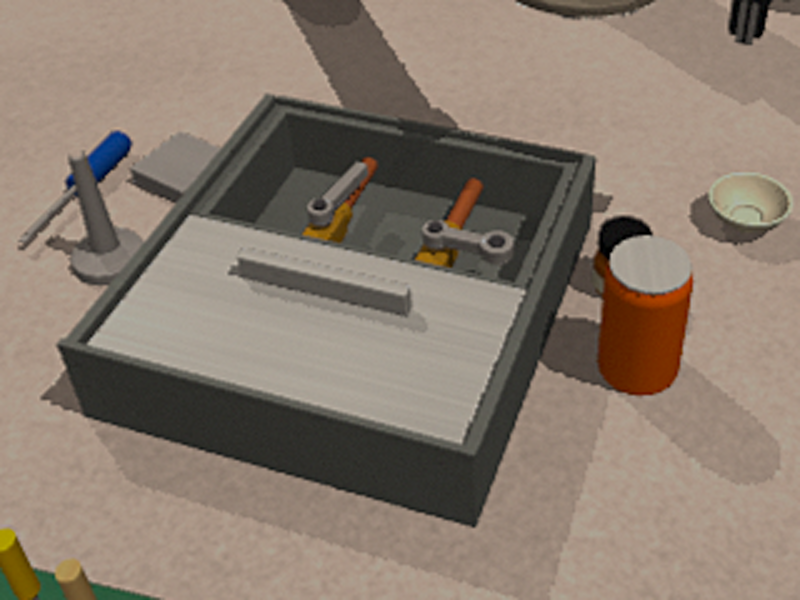

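The handle line from (177,164) to (292,172) is tilted about 4°, the same as the box, so it is fully shut. The plain handle is still at (513,179)–(485,318), the cover is at the stop, and the bystanders haven't moved.

>>> {"method": "play_rows", "body": {"targets": [{"x": 0, "y": 0, "z": 0, "spin": 0}, {"x": 0, "y": 0, "z": 0, "spin": 0}, {"x": 0, "y": 0, "z": 0, "spin": 0}]}}

```text
time: 12.05
tool_pos: [456.9, 198.0, 209.2]
ee_rot: [-2.299, -2.141, -0.0]
force: [-0.6, 0.1, -0.4]
gripper_width: -0.2
```

```bash
python3 -c "
from cell import *
print(finish_job())"
```

```text
the job is handed in; nothing more can be done
None
```

The job is done and handed in at about 12 s: the cover is back at its stop and the marked handle is fully shut. `finish_job()` gave no verdict.

- **Cover:** I pushed its ridge with the half-open fingers until the fingers stalled and the force rose to about 13 N. In the last pictures it lies flat against the rear stop.
- **Marked handle (the left one):** I pushed it round with the closed fingers to its end stop, where it stalled at about 14 N. In the picture it lies along the box's y axis, within about 0.02 rad.
- **Left alone:** the plain handle shows at the same pixels as before. The things standing around the box look unmoved by eye; I did not re-measure them.
- **Arm:** it ended clear of everything, with the force reading near zero.

None of my checks failed or disagreed, apart from one move call refused because its rows left out "spin". I sent it again with "spin" added.

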